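# Print a tile on the sprung stamp press

## Robot

A 6-joint arm with a two-finger parallel gripper is mounted at the origin on the work surface. World frame = base frame: x ahead of the robot, y to its left, z up, the work surface at z = 0. Lengths are in m, angles in degrees, forces in N, time in s.
With the tool pointing down it reaches from about 0.35 to 0.875 m from the base axis. Payload 4.2 kg.
Tool frame: the origin (TCP) lies midway between the tips of the shut fingers; the grasp point (between the pads) lies 19 mm behind it; z points along the fingers, y is the line along which they close (so a half turn about z gives the same grasp; the last joint's range is limited). The gripper opens to 87 mm and grips with 3 to 60 N. Pads are 19 mm wide; open, the fingers measure 117 mm over their backs; the gripper's body (75 mm by 190 mm) begins 51 mm behind the grasp point.
Start: joints at [81.967, 22.042, 0.453, 0, -68.411, -14.817], TCP at [0.243, 0.576, 0.223] pointing down, gripper open.
Joint ranges: [-179.83, 179.83], [-69.29, 118.12], [-61.27, 80.66], [-181.25, 117.63], [-171.15, -9.14], [-177.46, 177.46]. Speed limits (degrees/s): [159.86, 159.86, 180, 180, 180, 180].

## Interface

Orientations are given as [roll, pitch, yaw] about the fixed x, y, z axes, in that order (R = Rz(yaw) Ry(pitch) Rx(roll)).
In Python, from workcell import env gives the robot as it stands. The module is installed in compiled form; this text tells all that it offers. Calls block until the motion is done:
- env.goto(position, orientation): joint-space move of the TCP to a pose.
- env.move_straight(position, rotation=None, rate=0.15, force_limit=None): straight line of the TCP; rotation=None keeps the orientation; rate is the mean speed in m/s. With force_limit (N) it stops when the force on the tool has changed by that much, and returns True; else False.
- env.set_joints(angles): joint-space move.
- env.gripper_to(opening, grasp_force=None): opening from 0.0 (shut) to 1.0 (fully open); grasp_force is the grip in N (None keeps the last); returns when the fingers have stopped.
- env.dwell(seconds).
- env.inverse_kinematics(position, orientation): joint angles nearest the present ones, or None.
- env.read_state(): the state.
- env.grab_frame(name): name is "scene" or "side" or "wrist"; returns a dict with "image" (480x640x3 uint8, blue, green, red), "fx", "fy", "cx", "cy" (pixels), "position" and "orientation" of the camera in the world. Camera axes: x right, y up, looking along -z (the intrinsics and any distortion apply to the point x, -y, -z); pixel columns grow to the right and rows downward; lengths in m; the calibration is good to about 2 mm. A picture is of the moment at which its call begins. There is no depth.
A pose or a line that the arm cannot do raises env.Unreachable and nothing moves.
- env.close_job(): hands the job in; it is judged then, once.
Trained networks look in a picture, given as the dict that the camera call returned (one of the last four; its "shot" number tells which), for a name from the list of things; names that differ only in an ending like _2 or _b are one class to them, and where a whole thing is asked for, a point or a joint stands for the part that bears it (a point fixed in the world has none). Each returns a list of dicts, best first, with "score" (0 to 1); they miss things now and then, are a little off and sometimes report something else, mostly with a low value. They report only what shows in the picture. A call takes as long as a camera call.
- env.search_frame(picture, thing): "xyz" ([x, y, z] in m, in world coordinates, good to about 4 mm: the middle of the surface that is visible of it).
- env.trace(picture, thing): "mask" (480x640 bool, what is visible of it).
The state is a dict: "clock": time; "joint_positions": joint angles; "qvel": joint speeds; "joint_torque": joint torques, N m; "position": TCP position; "tool_rot": TCP orientation; "force": force on the tool from outside, world axes, zero at the start; "wrist_torque": the same for the moment, N m; "opening": opening from 0.0 (shut) to 1.0 (fully open); "finger_force": force on a finger pad.
Only numpy, scipy, OpenCV 4.12 (cv2) and the standard library are available. Lean on these libraries where they do the work, as an engineer would, in place of code of your own. Each camera call takes 0.05 s, during which the arm holds its last target. There are 200 camera calls.

## Task

Stamp the tile in the hinged press: with the fingertips, push down the black round pad on the corner of the sprung plate until the plate's pointer is level with the tip of the brass mark on the upright rule, not clearly past it, and keep it there for about one second. Then let go so that the plate springs all the way back up. Do not lift the plate, and leave the cup, paddle, pot and tiles around the press where they are.

Things in the scene. Friction and masses are not known exactly. Their poses are not given: they have to be found in the camera images.
- press: stamp press fixed to the table: wooden base board 220 x 310 x 18 mm (x from -110 to 110, y from -200 to 110 in its own frame) with a tile in a bed in its middle. Origin on the table under the bed; z up. Along its +y edge runs the hinge pin, parallel to its x, at y = 85 mm, z = 75 mm, between two posts 90 mm tall. An upright white rule (36 mm wide in y, 4 mm thick, top 130 mm above the table) stands at x = 33 mm, y = -158 mm, with lines every 5 mm
- plate (a joint): tilt of the sprung aluminium plate (150 mm in x by 160 mm, 8 mm thick) about the hinge pin, in rad. 0 = at rest, free edge (the press's -y side) raised 0.14 rad above level; grows as the free edge is pressed down, stop at 0.26; negative = lifted. Torsion spring 7 N m/rad, no catch: pressing takes 4 to 10 N at the pad at the mark, and the plate comes back to 0 (within 0.015) when released
- pad_top (a point): centre of the top of the black rubber pad to press, a disc 36 mm across standing 5 mm above the plate, at the plate corner nearest the rule. It moves with the plate, 145 mm from the hinge pin; about 104 mm above the table at rest, top face sloping 0.14 rad
- pointer (a point): tip of the dark steel needle (6 mm thick) which sticks out 60 mm from the free edge of the plate, in line with the pad and in front of the rule's +x face; 235 mm from the hinge pin, so it goes down 1.62 times as far as the pad. About 108 mm above the table at rest
- mark (a point): tip of the brass rider clamped on the rule, a small cone pointing at the needle's tip from the other side (4 mm gap when level). z up. It stands 68 to 87 mm above the table, at a different height each time; the pointer is at the mark when both tips have the same height
- toolcup: loose blue ceramic cup 80 mm across and 90 mm tall, with wooden tool handles up to 150 mm high; origin at the centre of its underside; leave alone
- paddle: loose dark wooden paddle lying flat, blade 80 x 130 mm, 12 mm thick, with a round handle along its y (total 226 mm long, 22 mm thick); origin at the blade's centre, on the table; leave alone
- pot: loose small terracotta pot 66 mm across and 66 mm tall; origin at the centre of its underside; leave alone
- tiles: loose stack of white tiles 90 x 90 x 30 mm; origin at the centre of its underside; leave alone

How it is judged:
By the outcome, as a careful person would: the job done as asked, in the order asked, and still so for the second after the job is handed in, with the robot touching nothing.
It also fails if it takes over 40 s, if anything falls off the work surface, if the arm or the gripper's body presses on something with over 40 N, if the wrist force passes 120 N, or if a joint passes its speed limit or range.

## Working session

There is one attempt and no reset: what is moved stays moved. The work goes in short steps, each a Python script; the robot and the scene stay as the last script left them, time stands still between calls to the robot, and variables do not carry over. Pictures are saved under pics/ and viewed, at most 10 in all, crops included, and the job is handed in when it is done.

```bash
mkdir -p pics; cat > h.py <<'E'
import numpy as np, cv2
from scipy.spatial.transform import Rotation as R
from workcell import env
def cam(p): return np.array(p["position"]),p["orientation"]
E
python3 - <<'E'
from h import *
for n in ("scene","side","wrist"):
    p=env.grab_frame(n); cv2.imwrite(f"pics/{n}0.png",p["image"])
    print(n,{k:v for k,v in p.items() if k!="image"})
    for t in ("press","plate","pad_top","pointer","mark","toolcup","paddle","pot","tiles"):
        print(t,[(np.round(d["xyz"],3).tolist(),round(d["score"],2)) for d in env.search_frame(p,t)[:2]])
print(env.read_state())
E
```

```text
scene {'fx': 524.2937380839916, 'fy': 524.2937380839916, 'cx': 320.6506843344711, 'cy': 235.73856553117733, 'position': array([ 0.99708535, -0.39196653,  0.85465701]), 'orientation': array([ 4.04141799e+01, -1.19365439e-02,  4.69471018e+01]), 'shot': 1}
press [([0.542, -0.028, 0.02], 0.75)]
plate [([0.518, 0.023, 0.096], 0.87)]
pad_top [([0.521, 0.022, 0.094], 0.56)]
pointer [([0.521, 0.024, 0.092], 0.65)]
mark [([0.535, -0.145, 0.094], 0.53)]
toolcup [([0.413, -0.279, 0.072], 0.56)]
paddle [([0.546, 0.252, 0.011], 0.83)]
pot [([0.689, 0.06, 0.05], 0.87)]
tiles [([0.62, -0.281, 0.03], 0.85)]
side {'fx': 491.6797874243102, 'fy': 491.6797874243102, 'cx': 321.0799553707372, 'cy': 249.1335377354774, 'position': array([ 0.42904342, -0.87966209,  0.74527448]), 'orientation': array([54.60031785, -0.34400643, -4.32317582]), 'shot': 2}
press [([0.511, -0.039, 0.018], 0.75), ([0.398, -0.293, 0.074], 0.37)]
plate [([0.516, 0.013, 0.094], 0.75)]
pad_top [([0.516, 0.017, 0.091], 0.81)]
pointer [([0.516, 0.017, 0.094], 0.74)]
mark [([0.531, -0.152, 0.091], 0.63)]
toolcup [([0.398, -0.293, 0.076], 
[... 475 characters left out ...]
]
tiles []
{'clock': 1.5, 'joint_positions': array([ 8.19679553e+01,  2.20418905e+01,  4.52548271e-01,  1.66687615e-03,
       -6.84108404e+01, -1.48178722e+01]), 'qvel': array([-0.02027814,  0.01728913, -0.02735773, -0.03257728, -0.03022635,
        0.01670424]), 'joint_torque': array([-2.36117448e-04, -3.90465474e+01,  1.87622577e+01,  4.22440901e+00,
        1.53918075e-02, -2.44210719e-05]), 'position': array([0.24266463, 0.57595073, 0.22255164]), 'tool_rot': array([-1.79999780e+02, -1.54511150e-03, -2.28493036e+01]), 'force': array([ 0.88019081, -0.45371699,  0.58434115]), 'wrist_torque': array([ 0.07784606,  0.00889764, -0.00075756]), 'finger_force': 0.0, 'opening': 0.9983714594663669}
```

View pics/scene0.png

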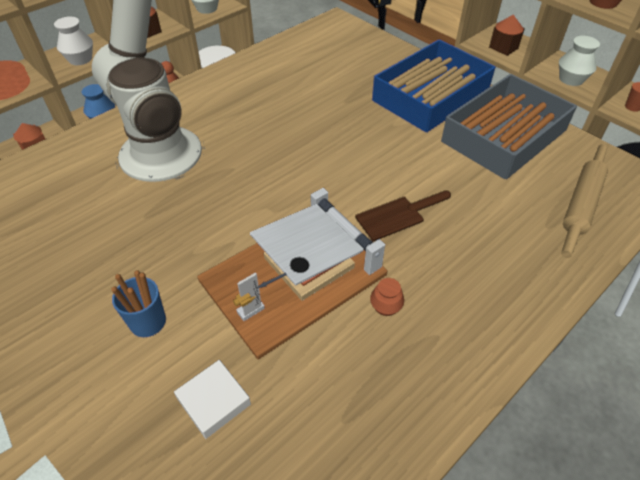

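View pics/side0.png

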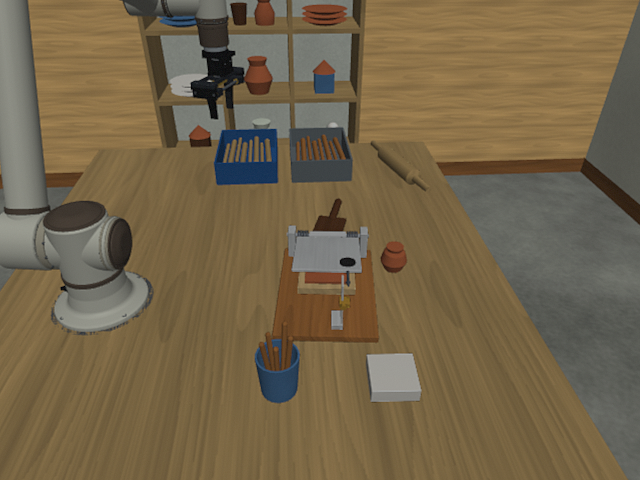

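Scene view: pad at (300,265), needle running to about (258,288), rule at (250,298) with brass near (243,300), base corners (200,280), (258,356), (385,272). Side view: pad at (348,262), front base corners (278,338) and (377,339).

```bash
cat >> h.py <<'E'
S=dict(fx=524.2937,fy=524.2937,cx=320.65,cy=235.7386,position=np.array([.99708535,-.39196653,.85465701]),orientation=[40.4141799,-.0119,46.9471])
D=dict(fx=491.67979,fy=491.67979,cx=321.08,cy=249.1335,position=np.array([.42904342,-.87966209,.74527448]),orientation=[54.6003,-.344,-4.32318])
def rot(o): return R.from_euler("xyz",o,degrees=True)
def ray(c,u,v):
    d=rot(c["orientation"]).apply([(u-c["cx"])/c["fx"],-(v-c["cy"])/c["fy"],-1.]); return np.array(c["position"]),d
def atz(c,u,v,z):
    p,d=ray(c,u,v); return p+d*(z-p[2])/d[2]
def proj(c,X):
    q=rot(c["orientation"]).inv().apply(np.atleast_2d(X)-c["position"]); return np.c_[c["cx"]-c["fx"]*q[:,0]/q[:,2], c["cy"]+c["fy"]*q[:,1]/q[:,2]]
E
python3 - <<'E'
from h import *
from scipy.optimize import least_squares
obs=[(S,200,280,(-.11,-.2,.018)),(S,258,354,(.11,-.2,.018)),(S,386,270,(.11,.11,.018)),(S,300,265,(None,-.06,.104)),
(D,278,336,(-.11,-.2,.018)),(D,377,337,(.11,-.2,.018)),(D,348,262,(None,-.06,.104))]
def f(p):
    r=[]
    for c,u,v,X in obs:
        X=np.array([p[3] if X[0] is None else X[0],X[1],X[2]])
        w=rot([0,0,np.degrees(p[2])]).apply(X)+[p[0],p[1],0]
        r+=list((proj(c,w)[0]-[u,v]))
    return r
s=least_squares(f,[.52,.0,0,.05]); print(s.x,np.degrees(s.x[2]),np.round(s.fun,1))
w=lambda X: rot([0,0,np.degrees(s.x[2])]).apply(X)+[s.x[0],s.x[1],0]
print("pad",w([s.x[3],-.058,.104]),"tip",w([s.x[3],-.148,.108]),"rule",w([.033,-.158,.08]))
st=env.read_state(); 
# camera in tool frame
Rt=rot(st["tool_rot"]); c0=np.array([0.31448054,0.54669798,0.38494754]);oc=[-16.4972423,.103296,-112.934489]
tc=Rt.inv().apply(c0-st["position"]); Rc=Rt.inv()*rot(oc); print("cam in tool",tc,"axis",Rc.apply([0,0,-1]),"up",Rc.apply([0,1,0]))
# look at mark from +x side and above
tgt=w([s.x[3],-.15,.09])
for az in (-60,-30,0,20,40):
  for el in (15,25,35,45,60):
    for dist in (.22,.28):
      for roll in (0,180):
        d=np.array([np.cos(np.radians(el))*np.cos(np.radians(az)),np.cos(np.radians(el))*np.sin(np.radians(az)),np.sin(np.radians(el))])
        z=d;x=np.cross([0,0,1],z);x/=np.linalg.norm(x);y=np.cross(z,x)
        Rw=R.from_matrix(np.c_[x,y,z])*R.from_euler("z",roll,degrees=True)
        Rtool=Rw*Rc.inv(); pt=tgt+d*dist-Rtool.apply(tc)
        q=env.inverse_kinematics(pt,Rtool.as_euler("xyz",degrees=True))
        if q is not None: print(az,el,dist,roll,np.round(pt,3),np.round(Rtool.as_euler("xyz",degrees=True),1),np.round(q))
E
```

```text
[ 0.51448664  0.03337759 -0.07967968  0.04601172] -4.565309416868098 [-3.6 -2.5  1.5  3.6  2.9 -0.9 -0.   0.2 -5.2 -0.4  3.3 -0.6 -0.1 -0.6]
pad [ 0.55573584 -0.02810071  0.104     ] tip [ 0.54857225 -0.11781516  0.108     ] rule [ 0.53480586 -0.12674776  0.08      ]
cam in tool [ 0.07754394 -0.0009301  -0.1623938 ] axis [-0.28399217 -0.00214715  0.9588242 ] up [9.58825447e-01 9.14694558e-04 2.83994587e-01]
-60 15 0.22 0 [ 0.574 -0.161  0.074] [  3.1 -88.5 -63.3] [ -25.   68.   41.  -59. -138. -140.]
-60 15 0.22 180 [ 0.564 -0.15   0.128] [-180.    58.5  -59.8] [ -19.   49.   27.  -38. -114.   48.]
-60 15 0.28 0 [ 0.603 -0.211  0.089] [  3.1 -88.5 -63.3] [ -28.   71.   53.  -66. -145. -151.]
-60 15 0.28 180 [ 0.593 -0.2    0.144] [-180.    58.5  -59.8] [ -22.   52.   38.  -38. -121.   46.]
-60 25 0.22 0 [ 0.575 -0.163  0.082] [179.3 -81.5 120.6] [ -24.   63.   39.  -52. -131. -136.]
-60 25 0.22 180 [ 0.56  -0.143  0.133] [180.   48.5 -59.9] [ -17.   43.   21.  -32. -105.   49.]
-60 25 0.28 0 [ 0.602 -0.21   0.108] [179.3 -81.5 120.6] [ -26.   66.   50.  -56. -139. -144.]
-60 25 0.28 
[... 8160 characters left out ...]
.7  -61.5 -139.8] [  17.   52.    7.   21. -103.  -74.]
40 45 0.22 180 [ 0.557 -0.114  0.14 ] [179.9  28.5  40.1] [ 12.  32.  -7.  13. -78. 112.]
40 45 0.28 0 [ 0.618 -0.059  0.142] [ 179.7  -61.5 -139.8] [  18.   53.   15.   20. -111.  -72.]
40 45 0.28 180 [ 0.589 -0.087  0.182] [179.9  28.5  40.1] [ 13.  32.   2.  12. -85. 113.]
40 60 0.22 0 [ 0.582 -0.089  0.112] [ 179.8  -46.5 -139.9] [ 16.  44.   2.  17. -92. -72.]
40 60 0.22 180 [ 0.547 -0.123  0.141] [179.9  13.5  40.1] [  8.  25. -12.   8. -65. 118.]
40 60 0.28 0 [ 0.605 -0.07   0.164] [ 179.8  -46.5 -139.9] [  17.   43.   10.   17. -100.  -70.]
40 60 0.28 180 [ 0.57  -0.104  0.193] [179.9  13.5  40.1] [  9.  24.  -5.   7. -73. 118.]
```

```bash
python3 - <<'E'
from h import *
env.gripper_to(0.0,20)
o=[180,48.5,0.1]
env.goto([.60,-.08,.32],o)
env.goto([.629,-.121,.162],o)
env.dwell(.2)
p=env.grab_frame("wrist"); cv2.imwrite("pics/w1.png",p["image"]); print({k:v for k,v in p.items() if k!="image"})
for t in ("pad_top","pointer","mark"): print(t,[(np.round(d["xyz"],3),d["score"]) for d in env.search_frame(p,t)[:2]])
print(env.read_state()["clock"])
E
```

```text
{'fx': 427.19925300616654, 'fy': 427.19925300616654, 'cx': 317.7432051192485, 'cy': 239.52840280070367, 'position': array([ 0.80262512, -0.11889264,  0.21493316]), 'orientation': array([-6.46406053e+01,  7.97001086e-02, -8.99285690e+01]), 'shot': 4}
pad_top [(array([0.543, 0.015, 0.092]), 0.67)]
pointer [(array([0.543, 0.009, 0.089]), 0.93)]
mark [(array([ 0.544, -0.142,  0.091]), 0.61), (array([0.545, 0.017, 0.088]), 0.22)]
6.8083
```

View pics/w1.png

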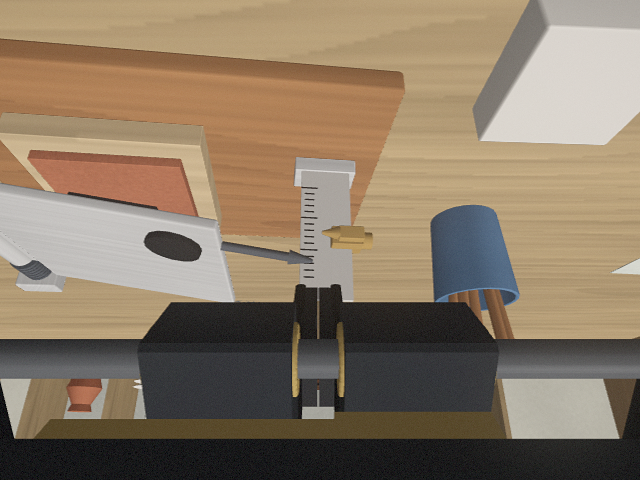

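Wrist view (upside down): needle tip at (313,261), brass cone tip at (322,233), pad centre at (173,246). The view is clear.

```bash
python3 - <<'E'
from h import *
W=dict(fx=427.199,fy=427.199,cx=317.743,cy=239.528,position=np.array([.80262512,-.11889264,.21493316]),orientation=[-64.6406,.0797,-89.92857])
t=atz(W,313,261,.1078); pad=atz(W,173,246,.104)
print("tip",t,"pad",pad)
def atx(c,u,v,x):
    p,d=ray(c,u,v); return p+d*(x-p[0])/d[0]
for dx in (-.01,0,.01):
    tt=atx(W,313,261,t[0]+dx); m=atx(W,322,233,t[0]+dx+.0005); print(dx,tt,m,"drop",tt[2]-m[2])
# side-camera / scene prior views
print("side/scene pad", atz(S,300,265,.104), atz(D,348,262,.104))
# press pose IK check: tilted tools at pad with camera at +x
for pit in (0,10,20,30,40):
  for z in (.104,.2): print(pit,z,env.inverse_kinematics([pad[0],pad[1],z],[180,pit,0]) is not None)
E
```

```text
tip [ 0.5437383  -0.11595961  0.1078    ] pad [ 0.55871763 -0.02828347  0.104     ]
-0.01 [ 0.5337383  -0.11584631  0.10366178] [ 0.5342383  -0.12202452  0.08266171] drop 0.021000063715785555
0 [ 0.5437383  -0.11595961  0.1078    ] [ 0.5442383  -0.12190783  0.0875901 ] drop 0.020209899175519408
0.01 [ 0.5537383  -0.1160729   0.11193822] [ 0.5542383  -0.12179114  0.09251849] drop 0.01941973463525322
side/scene pad [ 0.55523989 -0.02969235  0.104     ] [ 0.55563179 -0.03217232  0.104     ]
0 0.104 True
0 0.2 True
10 0.104 True
10 0.2 True
20 0.104 True
20 0.2 True
30 0.104 True
30 0.2 True
40 0.104 True
40 0.2 True
```

```bash
python3 - <<'E'
from h import *
o=[180,25,0]
env.goto([.60,-.06,.24],o)
env.goto([.548,-.029,.135],o)
env.dwell(.2); f0=env.read_state()["force"]
hit=env.move_straight([.548,-.029,.100],rate=.02,force_limit=1.5)
s=env.read_state(); z0=s["position"][2]; print(hit,s["position"],s["force"]-f0,s["clock"])
if hit:
    env.move_straight([.548,-.029,z0-.0095],rate=.02)
    env.dwell(.2); s=env.read_state(); print(s["position"],s["force"]-f0,s["clock"])
for n in ("wrist","scene"):
    p=env.grab_frame(n); cv2.imwrite(f"pics/{n}2.png",p["image"]); print(p["position"],p["orientation"])
E
```

```text
True [ 0.54763804 -0.02944138  0.10549586] [ 1.48841313 -1.22665608  1.87811027] 9.375
[ 0.54781922 -0.0290995   0.0961226 ] [ 0.19043831 -3.57201578  4.30271437] 10.2
[ 0.68733142 -0.0278849   0.20989675] [-4.16291274e+01  3.33560066e-02 -9.00820017e+01]
[ 0.99708535 -0.39196653  0.85465701] [ 4.04141799e+01 -1.19365439e-02  4.69471018e+01]
```

View pics/wrist2.png

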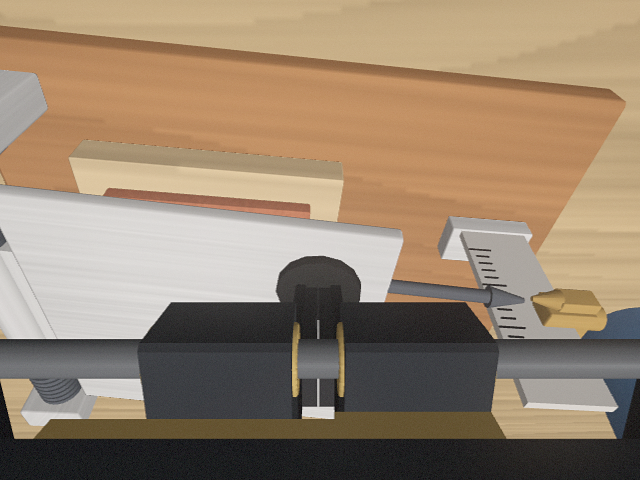

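The wrist view shows the needle tip at about (525,299) and the brass tip at (531,300), so nearly level. I'll zoom in and quantify it.

```bash
python3 - <<'E'
from h import *
im=cv2.imread("pics/wrist2.png"); cv2.imwrite("pics/z2.png",cv2.resize(im[270:330,485:565],None,fx=10,fy=10,interpolation=cv2.INTER_CUBIC))
W=dict(fx=427.199,fy=427.199,cx=317.743,cy=239.528,position=np.array([.68733142,-.0278849,.20989675]),orientation=[-41.629,.03336,-90.0820])
t=np.array([.547,-.117,.0873]); print("proj tip",proj(W,t))
t=atz(W,525,299,.0873); print(t)
u=np.array([-.0796,-.9968,0]); 
print("level 4mm",proj(W,[t,t+.004*u,t-[0,0,.001]])-proj(W,t))
t=atz(S,258,288,.1078);print("scene",proj(S,[t,t+.004*u,t-[0,0,.001]])-proj(S,t))
E
```

```text
proj tip [[524.45002498 293.61697986]]
[ 0.54344497 -0.11837756  0.0873    ]
level 4mm [[ 0.          0.        ]
 [ 8.86715055  0.47119843]
 [-0.82339095 -1.74743712]]
scene [[ 0.          0.        ]
 [-1.93082401  1.19422128]
 [ 0.05259196  0.33164683]]
```

View pics/z2.png

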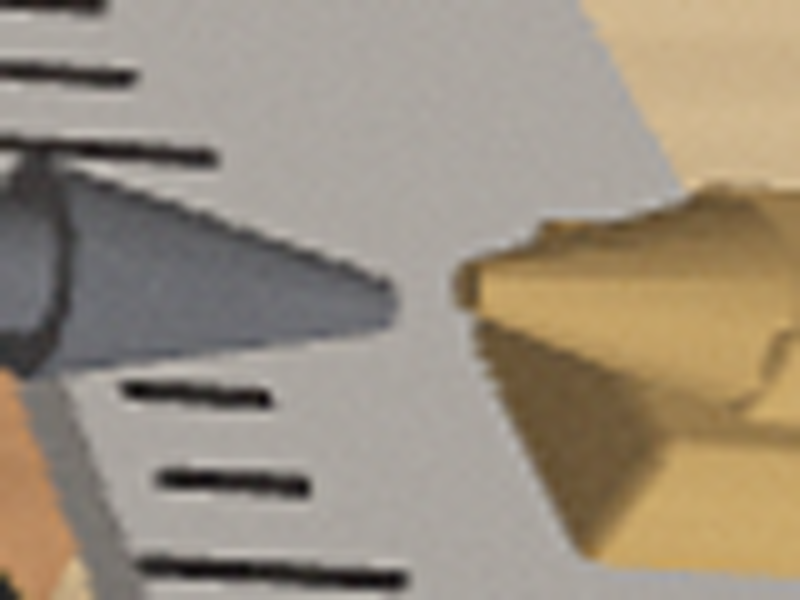

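Needle tip (524.5,300.3), brass tip (530.8,298.5): the needle is about 1.2 mm above the mark. That needs roughly 0.7 mm more at the pad.

```bash
python3 - <<'E'
from h import *
p=env.read_state()["position"]
env.move_straight([.548,-.029,p[2]-.0007],rate=.01); env.dwell(.15)
s=env.read_state(); print(s["position"],s["force"],s["clock"])
w=env.grab_frame("wrist"); im=w["image"]; print(w["position"],w["orientation"])
a=cv2.resize(im[265:325,485:565],None,fx=10,fy=10,interpolation=cv2.INTER_CUBIC)
cv2.imwrite("pics/z3.png",a)
E
```

```text
[ 0.5479086  -0.02899322  0.09540614] [-0.21925078 -3.0401292   4.38259214] 10.7
[ 0.68738117 -0.02782946  0.20916848] [-4.16255890e+01  3.79341236e-02 -9.00824309e+01]
```

View pics/z3.png

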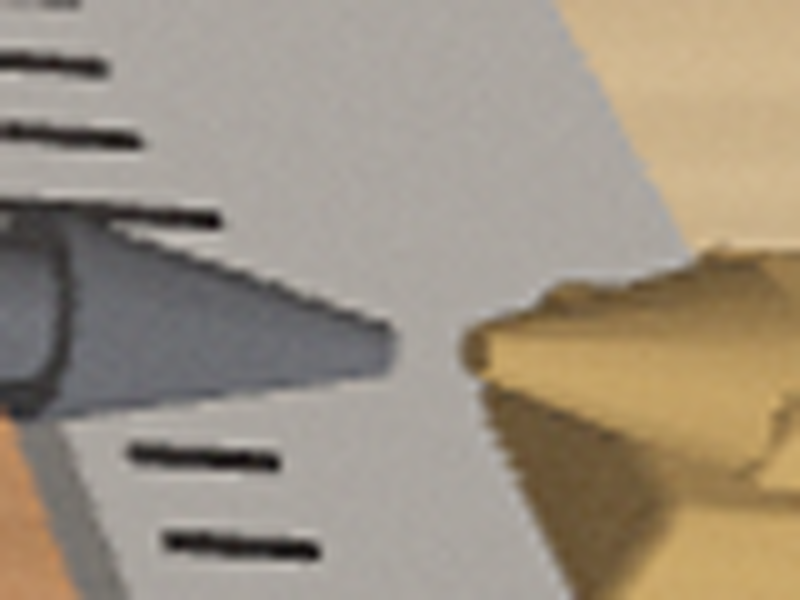

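Needle tip and brass tip are now level to about 0.3 mm. I'll hold for a second, then release straight up.

```bash
python3 - <<'E'
from h import *
env.dwell(0.95)
sd=env.grab_frame("scene"); 
print(env.read_state()["clock"])
env.move_straight([.548,-.029,.125],rate=.06)
env.move_straight([.60,-.029,.26],rate=.15)
env.dwell(.5)
p=env.grab_frame("scene"); s=env.read_state(); print(s["clock"],s["force"])
c=lambda q: cv2.resize(q["image"][170:350,110:410],None,fx=2.6,fy=1.6*1.04,interpolation=cv2.INTER_CUBIC)
cv2.imwrite("pics/end.png",np.vstack([c(sd),c(p)])); d=cv2.imread("pics/scene0.png"); df=cv2.absdiff(d,p["image"]).max(2)
print("diff px in press region vs start",(df[220:330,190:400]>60).sum(), [ (np.round(env.search_frame(p,t)[0]["xyz"],3)) for t in ("toolcup","pot","tiles")])
E
```

```text
11.75
14.0583 [-0.05413893  0.3526618   0.37801116]
diff px in press region vs start 1236 [array([ 0.413, -0.282,  0.072]), array([0.689, 0.064, 0.051]), array([ 0.618, -0.28 ,  0.031])]
```

View pics/end.png

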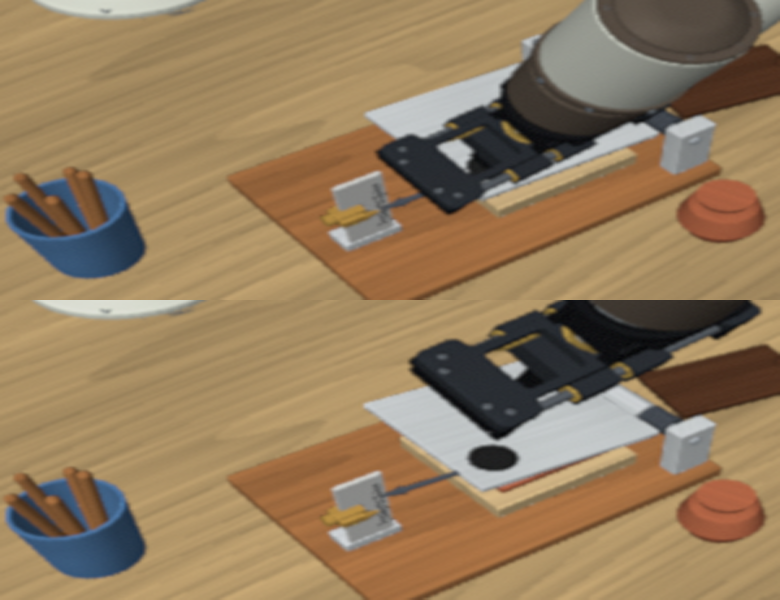

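The top half shows the needle level with the brass tip during the hold. The bottom half shows the plate sprung back up, nothing around the press moved, and the gripper clear.

```bash
python3 -c "
from workcell import env
print(env.close_job())"
```

```text
the job is handed in; nothing more can be done
None
```

The job is handed in: I pressed the pad until the pointer was level with the brass mark (within about 0.3 mm by the wrist camera), held it just over a second, and released; the plate sprang back up and nothing around the press appears to have moved.

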